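# Preset the bakery's batch counter thumbwheels

## Robot

A 6-joint arm with a two-finger parallel gripper is mounted at the origin on the work surface. World frame = base frame: x ahead of the robot, y to its left, z up, the work surface at z = 0. Lengths are in m, angles in rad, forces in N, time in s.
With the tool pointing down it reaches from about 0.3 to 0.875 m from the base axis. Payload 6.4 kg.
Tool frame: the origin (TCP) lies at the very end of the fingers, on their centre line; the grasp point (between the pads) lies 19 mm behind it; z points along the fingers, y is the line along which they close (so a half turn about z gives the same grasp; the last joint's range is limited). The gripper opens to 85 mm and grips with 20 to 120 N. Pads are 22 mm wide; open, the fingers measure 114 mm over their backs; the gripper's body (76 mm by 85 mm) begins 54 mm behind the grasp point. The pads swing forward as they close: fully open they stand 13 mm farther back than shut.
Start: joints at [0.896, 0.181, 1.607, -0, 1.354, -0.206], TCP at [0.26, 0.513, 0.231] pointing down, gripper open.
Joint ranges: [-2.99, 2.99], [-0.89, 2.07], [0.3, 2.58], [-1.14, 4.28], [0, 2.63], [-3.12, 3.12]. Speed limits (rad/s): [2.57, 2.57, 3.01, 3.14, 3.14, 3.14].

## Interface

Orientations are given as a unit quaternion [w, x, y, z].
In Python, from bench import ctrl gives the robot as it stands.
- The arm moves only by the tool jog_arm, never from a script. Its argument "series" is a list that holds one entry, the list of rows, each a list of 7 numbers: the shift along the tool's x, y, z in mm, then the turn, a rotation vector about the tool's x, y, z in rad, then the finger opening in mm, from 0 to 85.4. In form: [[[tx, ty, tz, rx, ry, rz, gripper], ...]]. A call has exactly 10 rows; each row shifts and turns the commanded pose from where the row before left it, along the tool's axes as they then stand; what a row does not reach is not made up. A row lasts 1/10 s, in which the tool goes at most 50 mm and 8.59 degrees, less where a joint would pass 70% of its speed; a pose out of reach is approached as far as the arm can. A call with a gripper value outside its range is refused whole. The fingers move at their own pace and stop on an object; the grip force is fixed at half the most. Time passes only in rows, so rows that do not move let the fingers close, or fill a call up. It gives the time, the measured TCP pose, the force, the opening and the grip force at its end, in the units of the state.
- ctrl.get_obs(): the state, without advancing time (a new reading comes with each control period).
- ctrl.camera(name): name is "side" or "top"; returns a dict with "frame" (420x560x3 uint8, blue, green, red), "z_map" (420x560 float32, m along the optical axis (not along the pixel's ray), 0 where there is no reading), "fx", "fy", "cx", "cy" (pixels), "k1" (the pictures are not rectified: a ray, as slopes to the right and down, at radius r is drawn at 1 + k1 r^2 times it, then the intrinsics apply), "xyz" and "rotation" of the camera in the world. Camera axes: x right, y down, z forward; pixel columns grow to the right and rows downward; lengths in m; the calibration is good to about 2 mm. A picture is of the moment at which its call begins.
- ctrl.hand_in(): hands the job in; it is judged then, once.
The state is a dict: "time_s": time; "q": joint angles; "dq": joint speeds; "joint_efforts": joint torques, N m; "eef_pos": TCP position; "eef_rot": TCP orientation; "wrist_force": force on the tool from outside, world axes, zero at the start; "torque": the same for the moment, N m; "opening": opening from 0.0 (shut) to 1.0 (fully open); "grasp_force": force on a finger pad.
Only numpy, scipy, OpenCV 4.12 (cv2) and the standard library are available. Lean on these libraries where they do the work, as an engineer would, in place of code of your own. Each camera call takes 0.05 s, during which the arm holds its last target. There are 200 camera calls.

## Task

Set the batch counter for the next run of biscuits: turn its three thumbwheels so that the red one shows 6 dots, the cream one 3 dots and the blue one 4 dots, each field lying squarely uppermost between the brass index strips. They turn when a fingertip is stroked along the top of the rim; be gentle and never push on the counter or a wheel with more than 25 N. Leave the other things on the counter where they are, and let go of the wheels at the end.

Things in the scene. Friction and masses are not known exactly. Their poses are not given: they have to be found in the camera images.
- counter: batch counter: fixed aluminium housing 120 (its x) x 170 (its y) x 58 mm; origin under its centre. Three thumbwheels stand out of its top at x = 0, y = -36, 0, +36 mm, axles along y; which colour is where varies. Beside each wheel are black ribs 8 mm wide, tops 68 mm up, with brass index strips at x = 0. The digit set is the field lying uppermost, between the strips.
- red_unit: fixed seat of the red wheel with white dots, 50 mm in diameter, 20 mm wide, smooth, rigid. Origin on the table straight below the wheel's middle, axes as the housing's. The rim's top is nominally 80 mm above it, but each wheel rides up to 4 mm higher or lower on its worn seat: differs per wheel, does not give when pressed, is not reported, must be felt for.
- red_wheel (a joint): angle of the red wheel, rad: digit x 0.6283 (ten fields parted by dark lines; digit = dots, 0 blank). Grows as the rim's top moves to the housing's +x. No clicks; 2.2 N along the rim turns it, it stays where left. Press shut fingertips on the top with 5 to 15 N and slide along the housing's x: it rolls under them, 25 mm per rad, while they cover the top line; light pressing slips.
- cream_unit: fixed seat of the cream wheel with black dots, 50 mm in diameter, 20 mm wide, smooth, rigid. Origin on the table straight below the wheel's middle, axes as the housing's. The rim's top is nominally 80 mm above it, but each wheel rides up to 4 mm higher or lower on its worn seat: differs per wheel, does not give when pressed, is not reported, must be felt for.
- cream_wheel (a joint): angle of the cream wheel, rad: digit x 0.6283 (ten fields parted by dark lines; digit = dots, 0 blank). Grows as the rim's top moves to the housing's +x. No clicks; 2.2 N along the rim turns it, it stays where left. Press shut fingertips on the top with 5 to 15 N and slide along the housing's x: it rolls under them, 25 mm per rad, while they cover the top line; light pressing slips.
- blue_unit: fixed seat of the blue wheel with white dots, 50 mm in diameter, 20 mm wide, smooth, rigid. Origin on the table straight below the wheel's middle, axes as the housing's. The rim's top is nominally 80 mm above it, but each wheel rides up to 4 mm higher or lower on its worn seat: differs per wheel, does not give when pressed, is not reported, must be felt for.
- blue_wheel (a joint): angle of the blue wheel, rad: digit x 0.6283 (ten fields parted by dark lines; digit = dots, 0 blank). Grows as the rim's top moves to the housing's +x. No clicks; 2.2 N along the rim turns it, it stays where left. Press shut fingertips on the top with 5 to 15 N and slide along the housing's x: it rolls under them, 25 mm per rad, while they cover the top line; light pressing slips.
- sifter_cup: bystander, loose, to be left alone: red enamel flour sifter cup, 84 mm across the rim, 85 mm high, with a side handle; origin at the centre of its underside
- mould: bystander, loose, to be left alone: small pewter cookie mould, a flat plate 90 x 65 x 10 mm; origin at the centre of its underside
- rolling_pin: bystander, loose, to be left alone: wooden rolling pin lying on the counter along its y axis, barrel 48 mm thick and 200 mm long, 320 mm with handles; origin under its middle
- pearl_jar: bystander, loose, to be left alone: amber glass jar with copper cap, 64 mm across, 100 mm high; origin at the centre of its underside
- scraper: bystander, loose, to be left alone: steel dough scraper lying flat, blade 75 x 120 mm, wooden grip 18 mm thick along one edge; origin under its middle
- spoon: bystander, loose, to be left alone: wooden spoon lying flat along its x axis, about 200 mm long; origin under its middle

How it is judged:
By the outcome, as a careful person would: the job done as asked, in the order asked, and still so for the second after the job is handed in, with the robot touching nothing.
It also fails if it takes over 72 s, if anything falls off the work surface, if the arm or the gripper's body presses on something with over 40 N, if the wrist force passes 120 N, or if a joint passes its speed limit or range.

## Working session

There is one attempt and no reset: what is moved stays moved. The work goes in short steps, Python scripts to look and compute and a tool call to move; the robot and the scene stay as the last step left them, time stands still between calls to the robot, and variables do not carry over. Pictures are saved under pics/ and viewed, at most 10 in all, crops included, and the job is handed in when it is done.

Besides the shell and the picture viewer there is one more tool, called after "Request:" as a command line: name --argument value ..., lists and objects as JSON in quotes. jog_arm: Moves the arm, as the interface text tells. Its arguments: {"type":"object","properties":{"series":{"type":"array"}},"required":["series"]}

```bash
mkdir -p pics; ls; python3 - <<'E'
from bench import ctrl
import cv2,pickle,numpy as np
o=ctrl.get_obs();print(o)
for n in("top","side"):
    c=ctrl.camera(n);pickle.dump(c,open(f"{n}0.pkl","wb"));cv2.imwrite(f"pics/{n}0.png",c["frame"])
    print({k:v for k,v in c.items() if k not in("frame","z_map")})
E
```

```text
pics
{'time_s': 0.0, 'q': array([ 8.95708931e-01,  1.81538973e-01,  1.60800096e+00,  1.23975045e-05,
        1.35381309e+00, -2.06349069e-01]), 'dq': array([ 0.00142383,  0.00043012,  0.00014483,  0.00087158,  0.00057898,
       -0.00128627]), 'joint_efforts': array([ 3.98919083e-04, -4.44890893e+01, -3.51330006e+01, -2.85821452e-04,
        9.30068723e-03,  9.09725543e-06]), 'eef_pos': array([0.25941608, 0.51253646, 0.23038873]), 'eef_rot': array([-3.80950095e-04,  2.32230655e-01,  9.72660346e-01, -7.93494998e-04]), 'wrist_force': array([-0.13342145,  0.06054752, -0.32083604]), 'torque': array([-0.01883305,  0.00494747,  0.01222267]), 'grasp_force': 0.0, 'opening': 0.9997486019502917}
{'fx': 386.1896342232434, 'fy': 386.1896342232434, 'cx': 283.16294150032746, 'cy': 211.8026071485005, 'k1': -0.08033533299185264, 'xyz': array([ 0.37023782, -0.00772505,  1.10892498]), 'rotation': array([ 0.06003944, -0.70326348,  0.70684296, -0.04678424])}
{'fx': 394.9148966188905, 'fy': 394.9148966188905, 'cx': 288.0750971764487, 'cy': 207.40274860836365, 'k1': -0.033686582638780396, 'xyz': array([ 0.08305475, -0.57272885,  0.68563098]), 'rotation': array([-0.39807176,  0.85103234, -0.31082229,  0.14377879])}
```

View pics/top0.png

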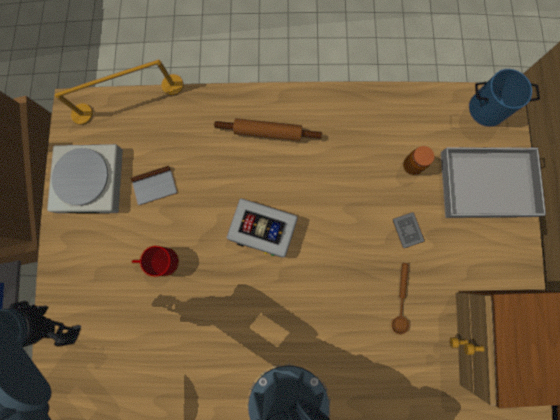

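View pics/side0.png

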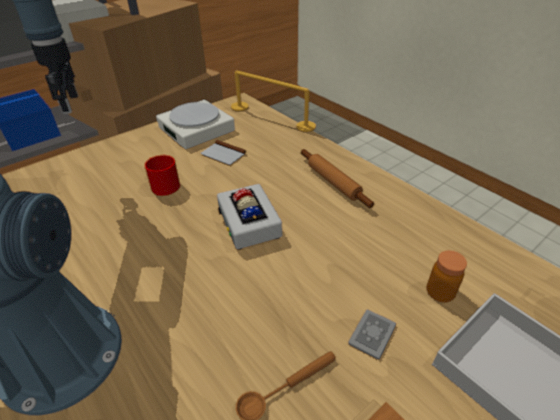

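The top view shows the counter at about (263,228), with wheels red, cream and blue from left to right. The side view has it at about (249,212). Next I'll fit the housing pose and make enlarged crops of the wheels.

```bash
cat >h.py <<'E'
import numpy as np,cv2,pickle
from scipy.spatial.transform import Rotation as R
def rot(c): 
    w,x,y,z=c["rotation"]; return R.from_quat([x,y,z,w]).as_matrix()
def K(c): return np.array([[c["fx"],0,c["cx"]],[0,c["fy"],c["cy"]],[0,0,1.]])
def cloud(c):
    h,w=c["z_map"].shape; u,v=np.meshgrid(np.arange(w),np.arange(h))
    s=np.stack([(u-c["cx"])/c["fx"],(v-c["cy"])/c["fy"]],-1)
    p=s.copy()
    for _ in range(8): p=s/(1+c["k1"]*(p**2).sum(-1,keepdims=True))
    z=c["z_map"][...,None]
    return np.concatenate([p*z,z],-1)@rot(c).T+c["xyz"]
def proj(c,P):
    p=(np.asarray(P)-c["xyz"])@rot(c); s=p[...,:2]/p[...,2:]
    s=s*(1+c["k1"]*(s**2).sum(-1,keepdims=True))
    return s*c["fx"]+[c["cx"],c["cy"]]
E
python3 - <<'E'
from h import *
T=pickle.load(open("top0.pkl","rb"));S=pickle.load(open("side0.pkl","rb"))
for c,(u,v),n in((T,(263,228),"T"),(S,(249,212),"S")):
    X=cloud(c);m=np.zeros(X.shape[:2],bool);m[v-45:v+45,u-45:u+45]=1
    m&=(X[...,2]>.045)&(X[...,2]<.072)
    P=X[m];(r:=cv2.minAreaRect((P[:,:2]*1000).astype(np.float32)));print(n,r,np.median(P[:,2]))
    hi=X[(X[...,2]>.074)&(abs(X[...,0]-r[0][0]/1000)<.06)&(abs(X[...,1]-r[0][1]/1000)<.08)]
    print("high",len(hi),hi.mean(0),hi[:,2].max())
a=cv2.resize(T["frame"][203:253,233:293],None,fx=9,fy=9,interpolation=cv2.INTER_CUBIC)
b=cv2.resize(S["frame"][180:250,210:290],None,fx=7,fy=7,interpolation=cv2.INTER_CUBIC)
cv2.imwrite("pics/a.png",a);cv2.imwrite("pics/b.png",b)
E
```

```text
T ((489.85205078125, 70.48368835449219), (169.99429321289062, 121.62533569335938), 72.146484375) 0.05828163531553554
high 286 [0.49054891 0.07284917 0.0792694 ] 0.0871034890994209
S ((489.3364562988281, 68.29702758789062), (172.21481323242188, 120.97547149658203), 72.14813232421875) 0.0580854611899464
high 295 [0.48929495 0.0693363  0.07864262] 0.08456078660885602
```

View pics/a.png

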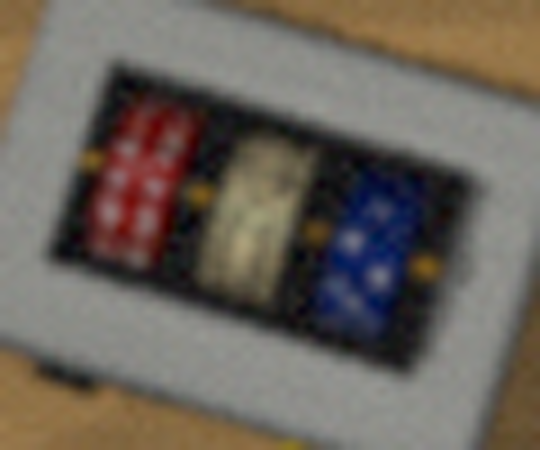

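View pics/b.png

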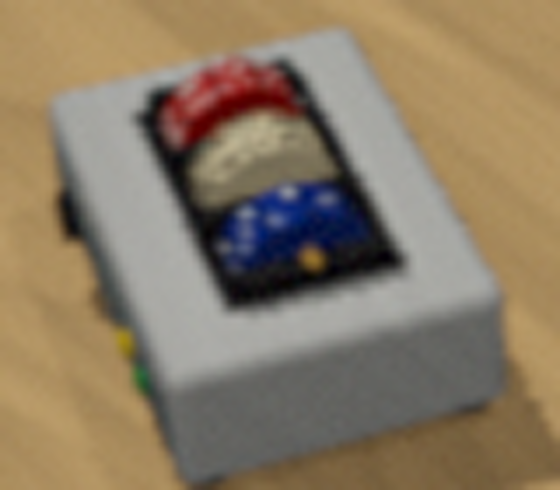

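The crops show brass strips flanking the wheels. The field at the top of blue is about 2 dots, with 1 dot on the far side and 3 on the near side, which suggests housing +x points away from the robot. I'll average several frames and unroll the rims to measure this.

```bash
cat >>h.py <<'E'
def grab(names=("top","side"),n=8):
    from bench import ctrl
    out={}
    for k in names:
        L=[ctrl.camera(k) for _ in range(n)]; c=L[0]
        c["frame"]=np.mean([l["frame"] for l in L],0).astype(np.float32)
        Z=np.stack([l["z_map"] for l in L]); c["z_map"]=np.median(Z,0); out[k]=c
    return out
YAW=np.radians(-17.85); CEN=np.array([.4896,.0694,0])
HX=np.array([np.cos(YAW),np.sin(YAW),0]);HY=np.array([-np.sin(YAW),np.cos(YAW),0]);HZ=np.array([0,0,1.])
WY={"red":.036,"cream":0.,"blue":-.036}
def unroll(c,w,dz=0,off=(0,0)):
    phi=np.radians(np.arange(-80,80.1,.5)); y=np.arange(-.010,.0101,.0005)
    F,Y=np.meshgrid(phi,y); 
    P=CEN+(off[0]+.025*np.sin(F))[...,None]*HX+(off[1]+WY[w]+Y)[...,None]*HY+(.055+dz+.025*np.cos(F))[...,None]*HZ
    q=proj(c,P).astype(np.float32)
    return cv2.remap(c["frame"],q[...,0],q[...,1],cv2.INTER_CUBIC)
def heights(c):
    X=cloud(c)-CEN; x=X@HX;y=X@HY;z=X[...,2]; r={}
    for w in WY:
        m=(abs(x)<.012)&(abs(y-WY[w])<.007)&(z>.06)
        r[w]=round(float(np.median(z[m]-np.sqrt(.025**2-x[m]**2)+.025))*1000,2)
    m=(abs(x)<.058)&(abs(y)<.083)&(abs(x)>.045)&(z>.05)&(z<.066); r["house"]=round(float(np.median(z[m]))*1000,2)
    return r
def sheet(cs,fn,dz={}):
    rows=[]
    for w in WY:
        for k,c in cs.items():
            im=np.clip(unroll(c,w,dz.get(w,0)),0,255).astype(np.uint8)
            im=cv2.resize(im,(770,80),interpolation=cv2.INTER_CUBIC)
            cv2.line(im,(385,0),(385,80),(0,255,0),1); rows+= [im,np.zeros((8,770,3),np.uint8)]
    cv2.imwrite(fn,np.vstack(rows))
E
python3 - <<'E'
from h import *
cs=grab(); pickle.dump(cs,open("c1.pkl","wb"))
for k,c in cs.items():
    X=cloud(c)-CEN;u,v=proj(c,CEN+.058*HZ).astype(int);m=np.zeros(X.shape[:2],bool);m[v-45:v+45,u-45:u+45]=1
    m&=(X[...,2]>.05)&(X[...,2]<.066);r=cv2.minAreaRect((X[m][:,:2]*1000).astype(np.float32));print(k,r,heights(c))
sheet(cs,"pics/s1.png")
E
```

```text
top ((0.650665283203125, 1.2129592895507812), (170.2210235595703, 120.09342956542969), 71.96646881103516) {'red': 82.02, 'cream': 82.53, 'blue': 79.1, 'house': 57.58}
side ((0.5207958221435547, -0.817535400390625), (169.8261260986328, 119.91676330566406), 71.95362091064453) {'red': 82.27, 'cream': 82.67, 'blue': 79.35, 'house': 57.74}
```

View pics/s1.png

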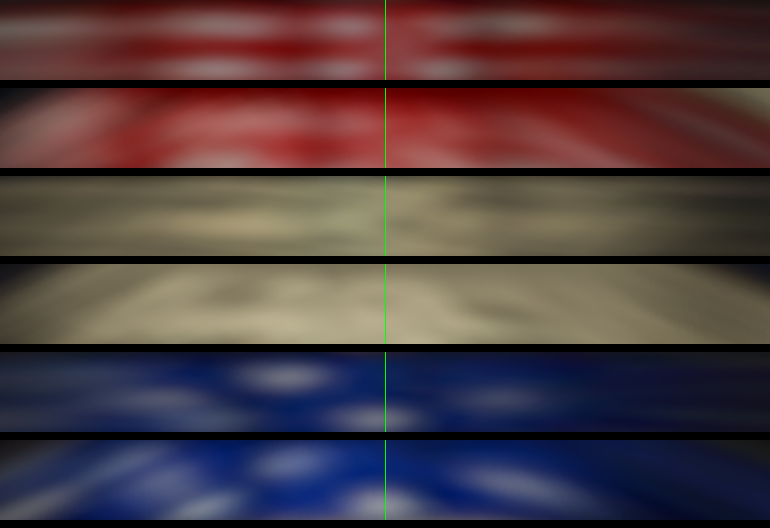

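Blue is clear: 1, 2 and 3 dots at about +25°, −11° and −45°, so housing +x points away from the robot. Red and cream are too blurred to read by eye, so I'll fit a rendered dot model to the pixels.

```bash
cat >>h.py <<'E'
YAW=np.radians(-18.04); HX=np.array([np.cos(YAW),np.sin(YAW),0]);HY=np.array([-np.sin(YAW),np.cos(YAW),0])
OFF={"top":np.array([.00065,.0012,.0]),"side":np.array([.0005,-.0008,.0])}
CT=CEN+np.array([.0006,.0002,0]); H={"red":.0825,"cream":.083,"blue":.0796}
G={0:[],1:[(0,0)],2:[(-1,-1),(1,1)],3:[(-1,-1),(0,0),(1,1)],4:[(a,b) for a in(-1,1) for b in(-1,1)]}
G[5]=G[4]+[(0,0)];G[6]=G[4]+[(0,-1),(0,1)];G[7]=G[6]+[(0,0)];G[8]=G[6]+[(-1,0),(1,0)];G[9]=G[8]+[(0,0)]
def rays(c,k,w,dx=0,ss=5):
    """per subpixel phi,y on wheel w"""
    o0=CEN+OFF[k]+WY[w]*HY+dx*HX; u,v=np.round(proj(c,o0+.08*HZ)).astype(int); n=14
    a=(np.arange(2*n*ss)+.5)/ss-.5-n; U,V=np.meshgrid(u+a,v+a)
    s=np.stack([(U-c["cx"])/c["fx"],(V-c["cy"])/c["fy"]],-1);p=s.copy()
    for _ in range(8): p=s/(1+c["k1"]*(p**2).sum(-1,keepdims=True))
    d=np.concatenate([p,np.ones_like(U)[...,None]],-1)@rot(c).T
    o=c["xyz"]-o0-(H[w]-.025)*HZ; ox,oy,oz=o@HX,o@HY,o[2]; X,Y,Z=d@HX,d@HY,d[...,2]
    A=X*X+Z*Z;B=ox*X+oz*Z;C=ox*ox+oz*oz-.025**2;D=B*B-A*C
    t=(-B-np.sqrt(np.maximum(D,0)))/A; phi=np.arctan2(ox+t*X,oz+t*Z); y=oy+t*Y
    ok=(D>0)&(abs(y)<.010)&(abs(phi)<1.2)
    return phi,y,ok,c["frame"][v-n:v+n,u-n:u+n]
def fitwheel(cs,w,thetas,dx=0,pr=.0018,py=.005,pp=.16,sig=.6,ss=5):
    err=np.zeros(len(thetas)); 
    for k,c in cs.items():
        phi,y,ok,im=rays(c,k,w,dx,ss)
        area=lambda m:cv2.GaussianBlur(cv2.resize(m.astype(np.float32),(im.shape[1],im.shape[0]),interpolation=cv2.INTER_AREA),(0,0),sig)
        M=area(ok);sel=(M>.93); I=im[sel].astype(float); wgt=1
        base=[area(ok*f)[sel] for f in(np.ones_like(phi),np.sin(phi),np.cos(phi),np.sin(2*phi))]
        for i,th in enumerate(thetas):
            b=(th-phi)/.62832; d=np.round(b).astype(int)%10; r=-(b-np.round(b))*.62832
            dots=np.zeros(phi.shape,bool)
            for n in range(10):
                q=d==n
                for a,e in G[n]: dots|=q&((r-a*pp)**2*.025**2+(y-e*py)**2*1.0<pr**2) if 1 else 0
            line=abs(abs(r)-.31416)<.02
            A=np.stack(base+[area(dots&ok)[sel],area(dots&ok*1>0)[sel]*np.sin(0),area(line&ok)[sel]],1)
            s,*_=np.linalg.lstsq(A,I,rcond=None); e=((I-A@s)**2).sum()/((I-I.mean(0))**2).sum()
            g=s[4].sum(); 
            if (g<0)!=(w=="cream"): e+=.5
            err[i]+=e
    return err
def report(cs,w,**kw):
    th=np.radians(np.arange(0,360,2.)); e=fitwheel(cs,w,th,**kw); 
    o=[i for i in np.argsort(e) if e[i]<=e[i-1] and e[i]<=e[(i+1)%180]][:4]
    return [(int(np.degrees(th[i])),round(np.degrees(th[i])/36,2),round(e[i],3)) for i in o]
E
python3 - <<'E'
from h import *
cs=pickle.load(open("c1.pkl","rb"))
for w in WY:
    for s in(1,-1):   # mirrored diagonal in y
        print(w,s,report(cs,w,py=.005*s), [report({k:cs[k]},w,py=.005*s)[:2] for k in cs])
E
```

```text
red 1 [(182, np.float64(5.06), np.float64(0.616)), (178, np.float64(4.94), np.float64(0.686)), (216, np.float64(6.0), np.float64(0.688)), (144, np.float64(4.0), np.float64(0.775))] [[(182, np.float64(5.06), np.float64(0.221)), (218, np.float64(6.06), np.float64(0.372))], [(0, np.float64(0.0), np.float64(0.296)), (216, np.float64(6.0), np.float64(0.304))]]
red -1 [(182, np.float64(5.06), np.float64(0.614)), (178, np.float64(4.94), np.float64(0.687)), (216, np.float64(6.0), np.float64(0.688)), (254, np.float64(7.06), np.float64(0.848))] [[(182, np.float64(5.06), np.float64(0.219)), (218, np.float64(6.06), np.float64(0.372))], [(72, np.float64(2.0), np.float64(0.287)), (0, np.float64(0.0), np.float64(0.29))]]
cream 1 [(186, np.float64(5.17), np.float64(0.601)), (182, np.float64(5.06), np.float64(0.601)), (348, np.float64(9.67), np.float64(0.712)), (218, np.float64(6.06), np.float64(0.728))] [[(184, np.float64(5.11), np.float64(0.106)), (236, np.float64(6.56), np.float64(0.226))], [(352, np.float64(9.78), np.float64(0.374)), (298, np.float64(8.28), np.float64(0.452))]]
cream -1 [(186, np
[... 370 characters left out ...]
64(1.67), np.float64(0.518)), (96, np.float64(2.67), np.float64(1.187)), (132, np.float64(3.67), np.float64(1.2)), (348, np.float64(9.67), np.float64(1.213))] [[(59, np.float64(1.67), np.float64(0.172)), (132, np.float64(3.67), np.float64(0.588))], [(59, np.float64(1.67), np.float64(0.346)), (348, np.float64(9.67), np.float64(0.577))]]
blue -1 [(80, np.float64(2.22), np.float64(1.006)), (348, np.float64(9.67), np.float64(1.213)), (132, np.float64(3.67), np.float64(1.217)), (204, np.float64(5.67), np.float64(1.243))] [[(80, np.float64(2.22), np.float64(0.497)), (132, np.float64(3.67), np.float64(0.578))], [(80, np.float64(2.22), np.float64(0.509)), (348, np.float64(9.67), np.float64(0.577))]]
```

Fit: blue is at 60° (1.67), red at about 182° (5.06) and cream at about 184° (5.1). The remaining strokes are red +15 mm, cream −33 mm and blue +37 mm along housing x. Now I'll move over, with tool x along −housing x.

Request:
jog_arm --series '[[[0, 0, 0, 0, 0, -0.0766, 0], [0, 0, 0, 0, 0, -0.0766, 0], [-30, -26.4, 0, 0, 0, 0, 0], [-30, -26.4, 0, 0, 0, 0, 0], [-30, -26.4, 0, 0, 0, 0, 0], [-30, -26.4, 0, 0, 0, 0, 0], [-30, -26.4, 0, 0, 0, 0, 0], [-30, -26.4, 0, 0, 0, 0, 0], [-30, -26.4, 0, 0, 0, 0, 0], [-30, -26.4, 0, 0, 0, 0, 0]]]'

```text
time_s: 1.9
eef_pos: [0.423, 0.2363, 0.2316]
eef_rot: [0.0, 0.157, 0.988, 0.0]
wrist_force: [0.1, 0.5, -0.5]
opening: 0.0
grasp_force: 0.0
```

```bash
cat >>h.py <<'E'
def st(w=None):
    from bench import ctrl
    o=ctrl.get_obs(); p=o["eef_pos"]-CT; q=o["eef_rot"]; M=R.from_quat([*q[1:],q[0]]).as_matrix()
    print("t",round(o["time_s"],2),"hx,hy,z mm",np.round([p@HX*1e3,p@HY*1e3,p[2]*1e3],2),"F hx,hy,z",np.round([o["wrist_force"]@HX,o["wrist_force"]@HY,o["wrist_force"][2]],2),"open",round(o["opening"],3))
    print("toolx in house",np.round([M[:,0]@HX,M[:,0]@HY],4),"z",np.round(M[:,2],4))
E
python3 -c "from h import *;st()"
```

```text
t 1.9 hx,hy,z mm [-115.5   137.7   231.56] F hx,hy,z [-0.09  0.54 -0.47] open 0.0
toolx in house [-1.e+00  7.e-04] z [ 7.e-04  2.e-04 -1.e+00]
```

Request:
jog_arm --series '[[[-27, -25.4, 0, 0, 0, 0, 0], [-27, -25.4, 0, 0, 0, 0, 0], [-27, -25.4, 0, 0, 0, 0, 0], [-27, -25.4, 0, 0, 0, 0, 0], [0, 0, 30, 0, 0, 0, 0], [0, 0, 30, 0, 0, 0, 0], [0, 0, 30, 0, 0, 0, 0], [0, 0, 30, 0, 0, 0, 0], [0, 0, 20, 0, 0, 0, 0], [0, 0, 0, 0, 0, 0, 0]]]'

```text
time_s: 2.9
eef_pos: [0.491, 0.1076, 0.0884]
eef_rot: [-0.003, 0.157, 0.988, -0.0]
wrist_force: [-1.2, -0.1, 0.3]
opening: -0.0
grasp_force: 0.0
```

```bash
python3 -c "from h import *;st()"
```

```text
t 2.9 hx,hy,z mm [-11.02  36.35  88.41] F hx,hy,z [-1.08 -0.46  0.34] open -0.0
toolx in house [-1.e+00  9.e-04] z [-6.2e-03  1.0e-04 -1.0e+00]
```

Request:
jog_arm --series '[[[-3, 0, 0, 0, 0, 0, 0], [0, 0, 0, 0, 0, 0, 0], [0, 0, 0, 0, 0, 0, 0], [0, 0, 1, 0, 0, 0, 0], [0, 0, 1, 0, 0, 0, 0], [0, 0, 1, 0, 0, 0, 0], [0, 0, 0, 0, 0, 0, 0], [0, 0, 0, 0, 0, 0, 0], [0, 0, 0, 0, 0, 0, 0], [0, 0, 0, 0, 0, 0, 0]]]'

```text
time_s: 3.9
eef_pos: [0.4964, 0.1067, 0.0883]
eef_rot: [-0.0, 0.157, 0.988, -0.0]
wrist_force: [0.7, 0.5, -0.0]
opening: 0.001
grasp_force: 0.0
```

```bash
python3 -c "from h import *;st()"
```

```text
t 3.9 hx,hy,z mm [-5.62 37.17 88.29] F hx,hy,z [ 0.57  0.66 -0.02] open 0.001
toolx in house [-1.e+00  7.e-04] z [-0. -0. -1.]
```

Request:
jog_arm --series '[[[1.8, -1.2, 0, 0, 0, 0, 0], [0, 0, 1, 0, 0, 0, 0], [0, 0, 1, 0, 0, 0, 0], [0, 0, 1, 0, 0, 0, 0], [0, 0, 1, 0, 0, 0, 0], [0, 0, 0.5, 0, 0, 0, 0], [0, 0, 0, 0, 0, 0, 0], [0, 0, 0, 0, 0, 0, 0], [0, 0, 0, 0, 0, 0, 0], [0, 0, 0, 0, 0, 0, 0]]]'

```text
time_s: 4.9
eef_pos: [0.4943, 0.1061, 0.0838]
eef_rot: [0.0, 0.157, 0.988, -0.0]
wrist_force: [-0.3, 1.0, 0.2]
opening: 0.007
grasp_force: 0.0
```

```bash
python3 -c "from h import *;st()"
```

```text
t 4.9 hx,hy,z mm [-7.39 35.99 83.83] F hx,hy,z [-0.61  0.83  0.25] open 0.007
toolx in house [-1.e+00  7.e-04] z [ 1.e-04 -0.e+00 -1.e+00]
```

Request:
jog_arm --series '[[[0, 0, 0.5, 0, 0, 0, 0], [0, 0, 0.5, 0, 0, 0, 0], [0, 0, 0, 0, 0, 0, 0], [0, 0, 0, 0, 0, 0, 0], [0, 0, 0, 0, 0, 0, 0], [0, 0, 0, 0, 0, 0, 0], [0, 0, 0, 0, 0, 0, 0], [0, 0, 0, 0, 0, 0, 0], [0, 0, 0, 0, 0, 0, 0], [0, 0, 0, 0, 0, 0, 0]]]'

```text
time_s: 5.9
eef_pos: [0.4943, 0.1061, 0.0828]
eef_rot: [0.0, 0.157, 0.988, -0.0]
wrist_force: [0.4, -0.5, 0.6]
opening: 0.0
grasp_force: 0.0
```

```bash
python3 -c "from h import *;st()"
```

```text
t 5.9 hx,hy,z mm [-7.43 35.98 82.81] F hx,hy,z [ 0.57 -0.33  0.56] open 0.0
toolx in house [-1.e+00  8.e-04] z [ 0. -0. -1.]
```

Request:
jog_arm --series '[[[0, 0, 0.3, 0, 0, 0, 0], [0, 0, 0.3, 0, 0, 0, 0], [0, 0, 0, 0, 0, 0, 0], [0, 0, 0, 0, 0, 0, 0], [0, 0, 0, 0, 0, 0, 0], [0, 0, 0, 0, 0, 0, 0], [0, 0, 0, 0, 0, 0, 0], [0, 0, 0, 0, 0, 0, 0], [0, 0, 0, 0, 0, 0, 0], [0, 0, 0, 0, 0, 0, 0]]]'

```text
time_s: 6.9
eef_pos: [0.4943, 0.1061, 0.0823]
eef_rot: [0.0, 0.157, 0.988, -0.0]
wrist_force: [-0.9, 0.2, 2.1]
opening: -0.002
grasp_force: 1.5
```

```bash
python3 -c "from h import *;st()"
```

```text
t 6.9 hx,hy,z mm [-7.36 35.99 82.25] F hx,hy,z [-0.88 -0.08  2.11] open -0.002
toolx in house [-1.e+00  7.e-04] z [ 1.e-04 -0.e+00 -1.e+00]
```

Request:
jog_arm --series '[[[0, 0, 0.2, 0, 0, 0, 0], [0, 0, 0.2, 0, 0, 0, 0], [0, 0, 0, 0, 0, 0, 0], [0, 0, 0, 0, 0, 0, 0], [0, 0, 0, 0, 0, 0, 0], [0, 0, 0, 0, 0, 0, 0], [0, 0, 0, 0, 0, 0, 0], [0, 0, 0, 0, 0, 0, 0], [0, 0, 0, 0, 0, 0, 0], [0, 0, 0, 0, 0, 0, 0]]]'

```text
time_s: 7.9
eef_pos: [0.4944, 0.1061, 0.0822]
eef_rot: [0.0, 0.157, 0.988, -0.0]
wrist_force: [-2.5, 0.3, 6.0]
opening: 0.003
grasp_force: 3.1
```

```bash
python3 -c "from h import *;st()"
```

```text
t 7.9 hx,hy,z mm [-7.31 36.01 82.17] F hx,hy,z [-2.49 -0.5   6.05] open 0.003
toolx in house [-1.e+00  7.e-04] z [ 2.e-04 -0.e+00 -1.e+00]
```

Request:
jog_arm --series '[[[0, 0, 0.3, 0, 0, 0, 0], [0, 0, 0, 0, 0, 0, 0], [-2, 0, 0, 0, 0, 0, 0], [-2, 0, 0, 0, 0, 0, 0], [-2, 0, 0, 0, 0, 0, 0], [-3, 0, 0, 0, 0, 0, 0], [-3, 0, 0, 0, 0, 0, 0], [-2, 0, 0, 0, 0, 0, 0], [-1, 0, 0, 0, 0, 0, 0], [0, 0, 0, 0, 0, 0, 0]]]'

```text
time_s: 8.9
eef_pos: [0.5091, 0.1013, 0.0821]
eef_rot: [0.0, 0.157, 0.988, -0.0]
wrist_force: [-1.1, -1.0, 8.4]
opening: 0.001
grasp_force: 3.5
```

```bash
python3 -c "from h import *;st()"
```

```text
t 8.9 hx,hy,z mm [ 8.11 36.02 82.13] F hx,hy,z [-0.72 -1.27  8.44] open 0.001
toolx in house [-1.e+00  7.e-04] z [ 8.e-04 -2.e-04 -1.e+00]
```

Request:
jog_arm --series '[[[0, 0, -3, 0, 0, 0, 0], [0, 0, -7, 0, 0, 0, 0], [0, -9, 0, 0, 0, 0, 0], [0, -9, 0, 0, 0, 0, 0], [0, -9, 0, 0, 0, 0, 0], [0, -9, 0, 0, 0, 0, 0], [0, 0, 4, 0, 0, 0, 0], [0, 0, 3, 0, 0, 0, 0], [0, 0, 1, 0, 0, 0, 0], [0, 0, 0, 0, 0, 0, 0]]]'

```text
time_s: 9.9
eef_pos: [0.4972, 0.0674, 0.0832]
eef_rot: [-0.0, 0.157, 0.988, -0.0]
wrist_force: [-0.3, 0.3, -1.1]
opening: 0.002
grasp_force: 0.0
```

```bash
python3 -c "from h import *;st()"
```

```text
t 9.9 hx,hy,z mm [ 7.36  0.12 83.18] F hx,hy,z [-0.36  0.22 -1.05] open 0.002
toolx in house [-1.e+00  5.e-04] z [-5.e-04  1.e-04 -1.e+00]
```

Request:
jog_arm --series '[[[-0.9, 0, 0, 0, 0, 0, 0], [0, 0, 0.3, 0, 0, 0, 0], [0, 0, 0.3, 0, 0, 0, 0], [0, 0, 0, 0, 0, 0, 0], [0, 0, 0, 0, 0, 0, 0], [0, 0, 0, 0, 0, 0, 0], [0, 0, 0, 0, 0, 0, 0], [0, 0, 0, 0, 0, 0, 0], [0, 0, 0, 0, 0, 0, 0], [0, 0, 0, 0, 0, 0, 0]]]'

```text
time_s: 10.9
eef_pos: [0.4982, 0.067, 0.0829]
eef_rot: [0.0, 0.157, 0.988, 0.0]
wrist_force: [0.1, -0.1, 0.6]
opening: -0.004
grasp_force: 0.2
```

```bash
python3 -c "from h import *;st()"
```

```text
t 10.9 hx,hy,z mm [ 8.44e+00 -1.00e-02  8.29e+01] F hx,hy,z [ 0.1  -0.02  0.57] open -0.004
toolx in house [-1.e+00  7.e-04] z [ 0.  0. -1.]
```

Request:
jog_arm --series '[[[0, 0, 0.3, 0, 0, 0, 0], [0, 0, 0.2, 0, 0, 0, 0], [0, 0, 0, 0, 0, 0, 0], [0, 0, 0, 0, 0, 0, 0], [0, 0, 0, 0, 0, 0, 0], [0, 0, 0, 0, 0, 0, 0], [0, 0, 0, 0, 0, 0, 0], [0, 0, 0, 0, 0, 0, 0], [0, 0, 0, 0, 0, 0, 0], [0, 0, 0, 0, 0, 0, 0]]]'

```text
time_s: 11.9
eef_pos: [0.4984, 0.067, 0.0827]
eef_rot: [0.0, 0.157, 0.988, 0.0]
wrist_force: [-0.9, 0.7, 4.6]
opening: -0.0
grasp_force: 2.6
```

```bash
python3 -c "from h import *;st()"
```

```text
t 11.9 hx,hy,z mm [8.580e+00 1.000e-02 8.272e+01] F hx,hy,z [-1.04  0.37  4.61] open -0.0
toolx in house [-1.e+00  7.e-04] z [ 3.e-04 -0.e+00 -1.e+00]
```

Request:
jog_arm --series '[[[0, 0, 0.4, 0, 0, 0, 0], [0, 0, 0, 0, 0, 0, 0], [2, 0, 0, 0, 0, 0, 0], [3, 0, 0, 0, 0, 0, 0], [3, 0, 0, 0, 0, 0, 0], [3, 0, 0, 0, 0, 0, 0], [3, 0, 0, 0, 0, 0, 0], [2, 0, 0, 0, 0, 0, 0], [0.8, 0, 0, 0, 0, 0, 0], [0, 0, 0, 0, 0, 0, 0]]]'

```text
time_s: 12.9
eef_pos: [0.4831, 0.0719, 0.0828]
eef_rot: [0.001, 0.157, 0.988, -0.0]
wrist_force: [1.7, -1.3, 6.5]
opening: -0.004
grasp_force: 3.1
```

```bash
python3 -c "from h import *;st()"
```

```text
t 12.9 hx,hy,z mm [-7.450e+00  4.000e-02  8.275e+01] F hx,hy,z [ 2.01 -0.73  6.49] open -0.004
toolx in house [-1.e+00  7.e-04] z [ 2.4e-03 -5.0e-04 -1.0e+00]
```

Request:
jog_arm --series '[[[0, 0, 0, 0, 0, 0, 0], [0, 0, 0, 0, 0, 0, 0], [0, 0, -5, 0, 0, 0, 0], [-5, 0, 0, 0, 0, 0, 0], [-6, 0, 0, 0, 0, 0, 0], [-6, 0, 0, 0, 0, 0, 0], [0, 0, 2, 0, 0, 0, 0], [0, 0, 1.5, 0, 0, 0, 0], [0, 0, 0.4, 0, 0, 0, 0], [0, 0, 0, 0, 0, 0, 0]]]'

```text
time_s: 13.9
eef_pos: [0.4982, 0.0669, 0.0829]
eef_rot: [-0.0, 0.157, 0.988, -0.0]
wrist_force: [-0.4, 0.5, 0.8]
opening: 0.0
grasp_force: 0.0
```

```bash
python3 -c "from h import *;st()"
```

```text
t 13.9 hx,hy,z mm [ 8.420e+00 -7.000e-02  8.293e+01] F hx,hy,z [-0.57  0.39  0.84] open 0.0
toolx in house [-1.e+00  7.e-04] z [-4.e-04  0.e+00 -1.e+00]
```

Request:
jog_arm --series '[[[0, 0, 0.4, 0, 0, 0, 0], [0, 0, 0.4, 0, 0, 0, 0], [0, 0, 0.3, 0, 0, 0, 0], [2, 0, 0, 0, 0, 0, 0], [3, 0, 0, 0, 0, 0, 0], [3, 0, 0, 0, 0, 0, 0], [3, 0, 0, 0, 0, 0, 0], [3, 0, 0, 0, 0, 0, 0], [2, 0, 0, 0, 0, 0, 0], [0.6, 0, 0, 0, 0, 0, 0]]]'

```text
time_s: 14.9
eef_pos: [0.4834, 0.0719, 0.0828]
eef_rot: [0.001, 0.157, 0.988, -0.0]
wrist_force: [2.6, -0.7, 5.1]
opening: 0.004
grasp_force: 2.6
```

```bash
python3 -c "from h import *;st()"
```

```text
t 14.9 hx,hy,z mm [-7.22  0.1  82.78] F hx,hy,z [2.64 0.16 5.08] open 0.004
toolx in house [-1.e+00  6.e-04] z [ 2.3e-03 -4.0e-04 -1.0e+00]
```

Request:
jog_arm --series '[[[0, 0, 0, 0, 0, 0, 0], [0, 0, 0, 0, 0, 0, 0], [0, 0, -3, 0, 0, 0, 0], [0, 0, -5, 0, 0, 0, 0], [0.5, -12, 0, 0, 0, 0, 0], [0.5, -12, 0, 0, 0, 0, 0], [0, -12, 0, 0, 0, 0, 0], [0, 0, 5, 0, 0, 0, 0], [0, 0, 3, 0, 0, 0, 0], [0, 0, 0, 0, 0, 0, 0]]]'

```text
time_s: 15.9
eef_pos: [0.47, 0.0381, 0.0812]
eef_rot: [-0.001, 0.157, 0.988, 0.0]
wrist_force: [-0.5, 0.3, 0.0]
opening: 0.007
grasp_force: 0.0
```

```bash
python3 -c "from h import *;st()"
```

```text
t 15.9 hx,hy,z mm [ -9.5  -36.18  81.25] F hx,hy,z [-0.56  0.12  0.01] open 0.007
toolx in house [-1.      0.0013] z [-1.3e-03  4.0e-04 -1.0e+00]
```

Request:
jog_arm --series '[[[0, 0, 0.8, 0, 0, 0, 0], [0, 0, 0.8, 0, 0, 0, 0], [0, 0, 0.6, 0, 0, 0, 0], [0, 0, 0, 0, 0, 0, 0], [0, 0, 0, 0, 0, 0, 0], [0, 0, 0, 0, 0, 0, 0], [0, 0, 0, 0, 0, 0, 0], [0, 0, 0, 0, 0, 0, 0], [0, 0, 0, 0, 0, 0, 0], [0, 0, 0, 0, 0, 0, 0]]]'

```text
time_s: 16.9
eef_pos: [0.4705, 0.0381, 0.0798]
eef_rot: [-0.0, 0.157, 0.988, -0.0]
wrist_force: [0.3, -0.1, -0.4]
opening: 0.001
grasp_force: 0.0
```

```bash
python3 -c "from h import *;st()"
```

```text
t 16.9 hx,hy,z mm [ -9.03 -36.04  79.77] F hx,hy,z [ 0.26  0.01 -0.4 ] open 0.001
toolx in house [-1.e+00  8.e-04] z [-1.e-04  0.e+00 -1.e+00]
```

Request:
jog_arm --series '[[[0, 0, 0.3, 0, 0, 0, 0], [0, 0, 0.3, 0, 0, 0, 0], [0, 0, 0.2, 0, 0, 0, 0], [0, 0, 0, 0, 0, 0, 0], [0, 0, 0, 0, 0, 0, 0], [0, 0, 0, 0, 0, 0, 0], [0, 0, 0, 0, 0, 0, 0], [0, 0, 0, 0, 0, 0, 0], [0, 0, 0, 0, 0, 0, 0], [0, 0, 0, 0, 0, 0, 0]]]'

```text
time_s: 17.9
eef_pos: [0.4706, 0.0381, 0.0793]
eef_rot: [0.0, 0.157, 0.988, -0.0]
wrist_force: [-1.8, -0.1, 5.7]
opening: 0.001
grasp_force: 2.7
```

```bash
python3 -c "from h import *;st()"
```

```text
t 17.9 hx,hy,z mm [ -8.83 -36.02  79.28] F hx,hy,z [-1.67 -0.69  5.73] open 0.001
toolx in house [-1.e+00  7.e-04] z [ 3.e-04 -1.e-04 -1.e+00]
```

Request:
jog_arm --series '[[[0, 0, 0.3, 0, 0, 0, 0], [-2, 0, 0, 0, 0, 0, 0], [-3, 0, 0, 0, 0, 0, 0], [-3, 0, 0, 0, 0, 0, 0], [-3, 0, 0, 0, 0, 0, 0], [-3, 0, 0, 0, 0, 0, 0], [-3, 0, 0, 0, 0, 0, 0], [-1.2, 0, 0, 0, 0, 0, 0], [0, 0, 0, 0, 0, 0, 0], [0, 0, 0, 0, 0, 0, 0]]]'

```text
time_s: 18.9
eef_pos: [0.4883, 0.0323, 0.0791]
eef_rot: [0.001, 0.157, 0.988, -0.0]
wrist_force: [-0.8, -1.0, 5.4]
opening: -0.002
grasp_force: 2.7
```

```bash
python3 -c "from h import *;st()"
```

```text
t 18.9 hx,hy,z mm [  9.79 -36.04  79.15] F hx,hy,z [-0.5  -1.17  5.43] open -0.002
toolx in house [-1.e+00  7.e-04] z [ 1.e-03 -3.e-04 -1.e+00]
```

Request:
jog_arm --series '[[[0, 0, -5, 0, 0, 0, 0], [6, 0, 0, 0, 0, 0, 0], [6, 0, 0, 0, 0, 0, 0], [6, 0, 0, 0, 0, 0, 0], [0, 0, 2, 0, 0, 0, 0], [0, 0, 1.5, 0, 0, 0, 0], [0, 0, 0.4, 0, 0, 0, 0], [0, 0, 0.4, 0, 0, 0, 0], [0, 0, 0.4, 0, 0, 0, 0], [0, 0, 0.3, 0, 0, 0, 0]]]'

```text
time_s: 19.9
eef_pos: [0.471, 0.038, 0.0792]
eef_rot: [0.0, 0.157, 0.988, -0.0]
wrist_force: [-2.5, 0.3, 7.7]
opening: -0.002
grasp_force: 4.1
```

```bash
python3 -c "from h import *;st()"
```

```text
t 19.9 hx,hy,z mm [ -8.47 -35.99  79.23] F hx,hy,z [-2.47 -0.51  7.72] open -0.002
toolx in house [-1.e+00  7.e-04] z [ 2.e-04 -1.e-04 -1.e+00]
```

Request:
jog_arm --series '[[[-2, 0, 0, 0, 0, 0, 0], [-3, 0, 0, 0, 0, 0, 0], [-3, 0, 0, 0, 0, 0, 0], [-3, 0, 0, 0, 0, 0, 0], [-3, 0, 0, 0, 0, 0, 0], [-3, 0, 0, 0, 0, 0, 0], [-1, 0, 0, 0, 0, 0, 0], [0, 0, 0, 0, 0, 0, 0], [0, 0, 0, 0, 0, 0, 0], [0, 0, -10, 0, 0, 0, 0]]]'

```text
time_s: 20.9
eef_pos: [0.4869, 0.0326, 0.0879]
eef_rot: [-0.001, 0.157, 0.988, 0.0]
wrist_force: [-1.3, 0.1, 0.2]
opening: -0.002
grasp_force: 0.0
```

Request:
jog_arm --series '[[[0, 0, -30, 0, 0, 0, 0], [0, 0, -35, 0, 0, 0, 0], [0, 0, -35, 0, 0, 0, 0], [10, 38, 0, 0, 0, 0, 0], [10, 38, 0, 0, 0, 0, 0], [10, 38, 0, 0, 0, 0, 0], [10, 38, 0, 0, 0, 0, 0], [10, 38, 0, 0, 0, 0, 0], [10, 38, 0, 0, 0, 0, 0], [0, 0, 0, 0, 0, 0, 0]]]'

```text
time_s: 21.9
eef_pos: [0.5012, 0.272, 0.1892]
eef_rot: [0.0, 0.155, 0.988, 0.001]
wrist_force: [0.3, -0.4, 0.5]
opening: -0.004
grasp_force: 0.0
```

```bash
python3 - <<'E'
from h import *
st(); H.update(red=.0824,cream=.0829,blue=.0794)
cs=grab(n=12); pickle.dump(cs,open("c2.pkl","wb"))
for w in WY:
    print(w,report({"top":cs["top"]},w)[:3],report({"side":cs["side"]},w)[:2])
im=cs["top"]["frame"]; u,v=proj(cs["top"],CT+.08*HZ).astype(int)
a=cv2.resize(im[v-22:v+22,u-28:u+28],None,fx=7,fy=7,interpolation=cv2.INTER_CUBIC)
im=cs["side"]["frame"]; u,v=proj(cs["side"],CT+.08*HZ).astype(int)
b=cv2.resize(im[v-22:v+22,u-28:u+28],None,fx=7,fy=7,interpolation=cv2.INTER_CUBIC)
cv2.imwrite("pics/c2.png",np.clip(np.hstack([a,b]),0,255).astype(np.uint8))
E
```

```text
t 21.9 hx,hy,z mm [-52.26 195.82 189.19] F hx,hy,z [ 0.39 -0.25  0.48] open -0.004
toolx in house [-1.     -0.0036] z [ 8.0e-04  1.7e-03 -1.0e+00]
red [(216, np.float64(6.0), np.float64(0.292)), (180, np.float64(5.0), np.float64(0.428)), (144, np.float64(4.0), np.float64(0.431))] [(0, np.float64(0.0), np.float64(0.377)), (216, np.float64(6.0), np.float64(0.399))]
cream [(112, np.float64(3.11), np.float64(0.117)), (186, np.float64(5.17), np.float64(0.269)), (40, np.float64(1.11), np.float64(0.299))] [(114, np.float64(3.17), np.float64(0.487)), (332, np.float64(9.22), np.float64(0.519))]
blue [(148, np.float64(4.11), np.float64(0.298)), (220, np.float64(6.11), np.float64(0.458)), (74, np.float64(2.06), np.float64(0.564))] [(6, np.float64(0.17), np.float64(0.638)), (148, np.float64(4.11), np.float64(0.662))]
```

View pics/c2.png

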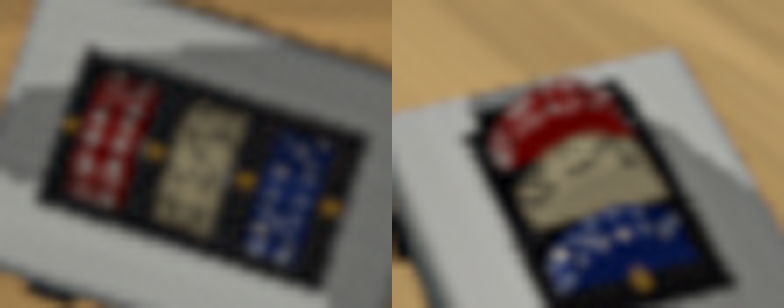

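Top view: the fields between the brass strips look like 6, 3 and 4. The coarse fit gives 216°, 112° and 148°. I'll refine it and check x = 0 against the brass strips.

```bash
cat >>h.py <<'E'
H.update(red=.0824,cream=.0829,blue=.0794)
def brass(c,k):
    f=c["frame"]; hs=cv2.cvtColor(f/255,cv2.COLOR_BGR2HSV); X=cloud({**c,"z_map":np.ones(f.shape[:2])})
    d=X-c["xyz"]; P=c["xyz"]+d*((.068-c["xyz"][2])/d[...,2])[...,None]-CEN-OFF[k]
    x,y=P@HX,P@HY; out=[]
    for yy in(-.052,-.018,.018,.052):
        m=(abs(x)<.009)&(abs(y-yy)<.008); w=np.clip(np.where(m,f[...,2]-f[...,0]-25,0),0,None)*((hs[...,0]>20)&(hs[...,0]<55))
        out.append((round((x*w).sum()/w.sum()*1e3,2),round((y*w).sum()/w.sum()*1e3,1)))
    return out
def fine(cs,w,target):
    r=[]
    for pr in(.0015,.002):
        for pp in(.14,.17,.2):
            th=np.radians(np.arange(target-15,target+15.1,1)); e=fitwheel(cs,w,th,pr=pr,pp=pp); i=int(np.argmin(e)); r.append((round(e[i],3),round(np.degrees(th[i]))))
    return sorted(r)[:4]
E
python3 - <<'E'
from h import *
cs=pickle.load(open("c2.pkl","rb"))
for k in cs: print(k,brass(cs[k],k))
for w,t in zip(WY,(216,108,144)):
    print(w,[fine({k:cs[k]},w,t) for k in cs],fine(cs,w,t)[:2])
E
```

```text
top [(np.float64(-0.89), np.float64(-52.7)), (np.float64(-0.99), np.float64(-17.7)), (np.float64(-0.65), np.float64(18.4)), (np.float64(-0.7), np.float64(53.2))]
side [(np.float64(-0.57), np.float64(-52.7)), (np.float64(nan), np.float64(nan)), (np.float64(-0.85), np.float64(18.4)), (np.float64(nan), np.float64(nan))]
red [[(np.float64(0.263), 215), (np.float64(0.275), 217), (np.float64(0.276), 215), (np.float64(0.296), 217)], [(np.float64(0.392), 216), (np.float64(0.393), 217), (np.float64(0.395), 216), (np.float64(0.395), 216)]] [(np.float64(0.658), 216), (np.float64(0.675), 216)]
cream [[(np.float64(0.093), 112), (np.float64(0.103), 112), (np.float64(0.112), 112), (np.float64(0.122), 113)], [(np.float64(0.459), 112), (np.float64(0.463), 115), (np.float64(0.481), 115), (np.float64(0.484), 114)]] [(np.float64(0.552), 112), (np.float64(0.597), 112)]
blue [[(np.float64(0.289), 147), (np.float64(0.305), 147), (np.float64(0.322), 147), (np.float64(0.333), 147)], [(np.float64(0.651), 148), (np.float64(0.657), 148), (np.float64(0.663), 148), (np.float64(0.667), 148)]] [(np.float64(0.957), 147), (np.float64(0.984), 147)]h.py:102: RuntimeWarning: invalid value encountered in scalar divide
  out.append((round((x*w).sum()/w.sum()*1e3,2),round((y*w).sum()/w.sum()*1e3,1)))
```

```bash
python3 - <<'E' 2>/dev/null
from h import *
cs=pickle.load(open("c2.pkl","rb"))
for w,t in zip(WY,(216,108,144)):
    for dx in(-.0016,-.0008,0,.0008):
        th=np.radians(np.arange(t-10,t+15,.5));r=[]
        for k in cs:
            e=fitwheel({k:cs[k]},w,th,dx=dx,pp=.17); r.append((round(e.min(),4),round(np.degrees(th[e.argmin()]),1)))
        print(w,dx,[tuple(map(float,q)) for q in r])
E
```

```text
red -0.0016 [(0.2915, 219.0), (0.3447, 219.5)]
red -0.0008 [(0.2787, 219.5), (0.3608, 217.5)]
red 0 [(0.273, 216.5), (0.3936, 216.5)]
red 0.0008 [(0.2662, 216.0), (0.3975, 214.0)]
cream -0.0016 [(0.1274, 116.0), (0.321, 115.0)]
cream -0.0008 [(0.1106, 115.0), (0.3417, 117.5)]
cream 0 [(0.1011, 113.0), (0.486, 114.5)]
cream 0.0008 [(0.0891, 110.0), (0.4211, 109.0)]
blue -0.0016 [(0.2921, 151.5), (0.5888, 152.0)]
blue -0.0008 [(0.2867, 149.0), (0.5995, 149.5)]
blue 0 [(0.3031, 147.5), (0.6599, 147.0)]
blue 0.0008 [(0.2711, 145.0), (0.676, 146.5)]
```

Field fits against the strips give red about +1.5° too far, cream about +6° and blue about +4.5°. I'll make small negative corrections, starting with cream.

Request:
jog_arm --series '[[[-10.6, -38.4, 0, 0, 0, 0, 0], [-10.6, -38.4, 0, 0, 0, 0, 0], [-10.6, -38.4, 0, 0, 0, 0, 0], [-10.6, -38.4, 0, 0, 0, 0, 0], [-10.6, -38.4, 0, 0, 0, 0, 0], [0, 0, 30, 0, 0, 0, 0], [0, 0, 30, 0, 0, 0, 0], [0, 0, 30, 0, 0, 0, 0], [0, 0, 8, 0, 0, 0, 0], [0, 0, 0, 0, 0, 0, 0]]]'

```text
time_s: 24.1
eef_pos: [0.4913, 0.069, 0.0897]
eef_rot: [-0.001, 0.157, 0.988, -0.0]
wrist_force: [-0.4, -0.4, -0.8]
opening: 0.001
grasp_force: 0.0
```

Request:
jog_arm --series '[[[0, 0, 0, 0, 0, 0, 0], [0, 0, 0, 0, 0, 0, 0], [0, 0, 0, 0, 0, 0, 0], [0, 0, 0, 0, 0, 0, 0], [0, 0, 0, 0, 0, 0, 0], [0, 0, 0, 0, 0, 0, 0], [0, 0, 0, 0, 0, 0, 0], [0, 0, 0, 0, 0, 0, 0], [0, 0, 0, 0, 0, 0, 0], [0, 0, 0, 0, 0, 0, 0]]]'

```text
time_s: 25.1
eef_pos: [0.4923, 0.0689, 0.0906]
eef_rot: [-0.0, 0.157, 0.988, -0.0]
wrist_force: [0.2, 0.7, 0.2]
opening: -0.002
grasp_force: 0.0
```

```bash
python3 -c "from h import *;st()"
```

```text
t 25.1 hx,hy,z mm [ 2.220e+00 -5.000e-02  9.065e+01] F hx,hy,z [-0.06  0.76  0.24] open -0.002
toolx in house [-1.e+00  8.e-04] z [-1.e-04  0.e+00 -1.e+00]
```

Request:
jog_arm --series '[[[0, 0, 3, 0, 0, 0, 0], [0, 0, 3, 0, 0, 0, 0], [0, 0, 1, 0, 0, 0, 0], [0, 0, 0.5, 0, 0, 0, 0], [0, 0, 0.4, 0, 0, 0, 0], [0, 0, 0.4, 0, 0, 0, 0], [0, 0, 0.3, 0, 0, 0, 0], [0, 0, 0, 0, 0, 0, 0], [0, 0, 0, 0, 0, 0, 0], [0, 0, 0, 0, 0, 0, 0]]]'

```text
time_s: 26.1
eef_pos: [0.4927, 0.0687, 0.0828]
eef_rot: [0.0, 0.157, 0.988, -0.0]
wrist_force: [-1.6, -0.6, 5.8]
opening: 0.001
grasp_force: 3.0
```

```bash
python3 -c "from h import *;st()"
```

```text
t 26.1 hx,hy,z mm [ 2.630e+00 -4.000e-02  8.279e+01] F hx,hy,z [-1.38 -1.08  5.83] open 0.001
toolx in house [-1.e+00  6.e-04] z [ 7.e-04 -3.e-04 -1.e+00]
```

Request:
jog_arm --series '[[[1, 0, 0, 0, 0, 0, 0], [1, 0, 0, 0, 0, 0, 0], [0.7, 0, 0, 0, 0, 0, 0], [0, 0, 0, 0, 0, 0, 0], [0, 0, 0, 0, 0, 0, 0], [0, 0, 0, 0, 0, 0, 0], [0, 0, 0, 0, 0, 0, 0], [0, 0, 0, 0, 0, 0, 0], [0, 0, 0, 0, 0, 0, 0], [0, 0, 0, 0, 0, 0, 0]]]'

```text
time_s: 27.1
eef_pos: [0.4907, 0.0695, 0.0828]
eef_rot: [0.001, 0.157, 0.988, -0.0]
wrist_force: [0.8, -1.1, 5.1]
opening: -0.0
grasp_force: 3.0
```

```bash
python3 -c "from h import *;st()"
```

```text
t 27.1 hx,hy,z mm [5.00e-01 7.00e-02 8.28e+01] F hx,hy,z [ 1.1  -0.78  5.15] open -0.0
toolx in house [-1.e+00  7.e-04] z [ 2.e-03 -4.e-04 -1.e+00]
```

Request:
jog_arm --series '[[[0.3, 0, 0, 0, 0, 0, 0], [0.3, 0, 0, 0, 0, 0, 0], [0, 0, 0, 0, 0, 0, 0], [0, 0, 0, 0, 0, 0, 0], [0, 0, 0, 0, 0, 0, 0], [0, 0, -2, 0, 0, 0, 0], [0, 0, -6, 0, 0, 0, 0], [-1, -12, 0, 0, 0, 0, 0], [-1, -12, 0, 0, 0, 0, 0], [0, -12, 0, 0, 0, 0, 0]]]'

```text
time_s: 28.1
eef_pos: [0.4793, 0.034, 0.0899]
eef_rot: [-0.0, 0.157, 0.988, -0.0]
wrist_force: [1.1, -0.5, 0.6]
opening: -0.004
grasp_force: 0.0
```

Request:
jog_arm --series '[[[0, 0, 4, 0, 0, 0, 0], [0, 0, 4, 0, 0, 0, 0], [0, 0, 2, 0, 0, 0, 0], [0, 0, 0.5, 0, 0, 0, 0], [0, 0, 0.4, 0, 0, 0, 0], [0, 0, 0.3, 0, 0, 0, 0], [0, 0, 0.3, 0, 0, 0, 0], [0, 0, 0, 0, 0, 0, 0], [0, 0, 0, 0, 0, 0, 0], [0, 0, 0, 0, 0, 0, 0]]]'

```text
time_s: 29.1
eef_pos: [0.4803, 0.0349, 0.0793]
eef_rot: [0.0, 0.157, 0.988, -0.0]
wrist_force: [-3.3, -2.3, 6.5]
opening: -0.004
grasp_force: 3.7
```

```bash
python3 -c "from h import *;st()"
```

```text
t 29.1 hx,hy,z mm [  1.33 -36.02  79.3 ] F hx,hy,z [-2.42 -3.2   6.47] open -0.004
toolx in house [-1.e+00 -1.e-04] z [ 6.e-04 -8.e-04 -1.e+00]
```

Request:
jog_arm --series '[[[1, 0, 0, 0, 0, 0, 0], [1, 0, 0, 0, 0, 0, 0], [0.6, 0, 0, 0, 0, 0, 0], [0, 0, 0, 0, 0, 0, 0], [0, 0, 0, 0, 0, 0, 0], [0, 0, 0, 0, 0, 0, 0], [0, 0, -2, 0, 0, 0, 0], [0, 0, -10, 0, 0, 0, 0], [0, 0, -35, 0, 0, 0, 0], [0, 0, -35, 0, 0, 0, 0]]]'

```text
time_s: 30.1
eef_pos: [0.4759, 0.0364, 0.1608]
eef_rot: [-0.002, 0.157, 0.988, 0.0]
wrist_force: [-0.2, 0.6, 0.1]
opening: -0.003
grasp_force: 0.0
```

Request:
jog_arm --series '[[[0, 0, -20, 0, 0, 0, 0], [10, 38, 0, 0, 0, 0, 0], [10, 38, 0, 0, 0, 0, 0], [10, 38, 0, 0, 0, 0, 0], [10, 38, 0, 0, 0, 0, 0], [10, 38, 0, 0, 0, 0, 0], [10, 38, 0, 0, 0, 0, 0], [0, 0, 0, 0, 0, 0, 0], [0, 0, 0, 0, 0, 0, 0], [0, 0, 0, 0, 0, 0, 0]]]'

```text
time_s: 31.1
eef_pos: [0.4907, 0.2705, 0.1804]
eef_rot: [-0.0, 0.157, 0.988, -0.0]
wrist_force: [0.1, -0.4, -0.2]
opening: -0.003
grasp_force: 0.0
```

```bash
python3 - <<'E' 2>/dev/null
from h import *
st(); cs=grab(n=16); pickle.dump(cs,open("c3.pkl","wb"))
for k in cs: print(k,[tuple(map(float,b)) for b in brass(cs[k],k)])
for w,t in zip(WY,(216,108,144)):
    for dx in(-.0008,-.0004,0):
        th=np.radians(np.arange(t-12,t+12.1,.5));r=[]
        for k in cs:
            e=fitwheel({k:cs[k]},w,th,dx=dx,pp=.17); r.append((round(float(e.min()),4),round(float(np.degrees(th[e.argmin()])),1)))
        print(w,dx,r)
rows=[]
for w in WY:
    im=np.clip(unroll({**cs["top"],"xyz":cs["top"]["xyz"]-OFF["top"]+.0006*HX},w,H[w]-.08),0,255).astype(np.uint8)
    im=cv2.resize(im,(770,140),interpolation=cv2.INTER_CUBIC)
    for a in(-18,18): cv2.line(im,(385+int(a*4.8),0),(385+int(a*4.8),140),(0,255,0),1)
    rows+=[im,np.zeros((8,770,3),np.uint8)]
cv2.imwrite("pics/s3.png",np.vstack(rows))
E
```

```text
t 31.1 hx,hy,z mm [-61.75 191.22 180.4 ] F hx,hy,z [ 0.22 -0.35 -0.21] open -0.003
toolx in house [-1.e+00  9.e-04] z [-1.e-03 -6.e-04 -1.e+00]
top [(-0.94, -52.7), (-0.89, -17.7), (-0.68, 18.6), (-0.63, 53.2)]
side [(-0.58, -52.7), (nan, nan), (-0.69, 17.9), (nan, nan)]
red -0.0008 [(0.2721, 219.5), (0.3613, 217.5)]
red -0.0004 [(0.2758, 219.0), (0.3788, 217.0)]
red 0 [(0.2639, 218.0), (0.3973, 216.5)]
cream -0.0008 [(0.0669, 110.5), (0.4284, 112.0)]
cream -0.0004 [(0.0659, 109.5), (0.4478, 111.5)]
cream 0 [(0.0567, 108.5), (0.5689, 110.5)]
blue -0.0008 [(0.2413, 147.0), (0.4599, 147.5)]
blue -0.0004 [(0.2282, 146.0), (0.4512, 146.0)]
blue 0 [(0.2116, 145.0), (0.4498, 145.0)]
```

View pics/s3.png

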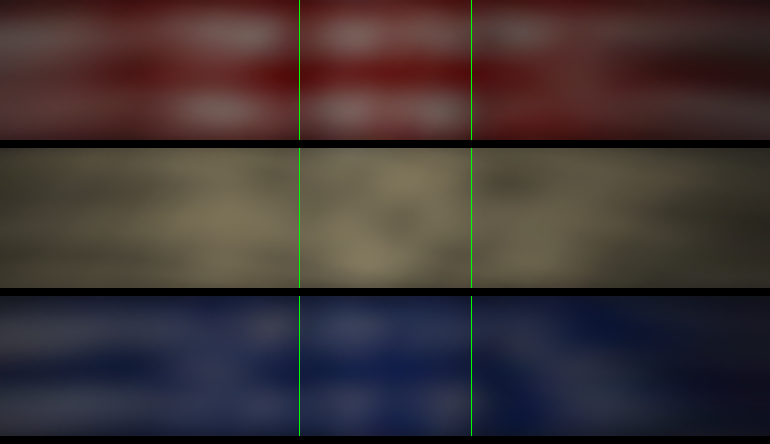

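The unrolled top strips put the blue and cream patterns where the fit says. Red's centre shows dot pairs at px 350 and 435, which could be 4 or 6. I'll check the red digit independently using whiteness per field.

```bash
python3 - <<'E' 2>/dev/null
from h import *
def prof(c,w,th0,ch):
    im=unroll({**c,"xyz":c["xyz"]-OFF["top"]+.0006*HX},w,H[w]-.08)[4:37]
    ph=np.arange(-80,80.1,.5); a,b=ch; out={}
    for d in range(10):
        p=(th0-36*d+180)%360-180
        if abs(p)<50:
            m=abs(ph-p)<15; out[d]=round(float((im[:,m,a]).mean()/im[:,m,b].mean()),3)
    return out
c1,c2,c3=[pickle.load(open(f"c{i}.pkl","rb")) for i in(1,2,3)]
for n,c,tr,tb in((1,c1,182,60),(2,c2,217,148),(3,c3,217,146)):
    print(n,"red",prof(c["top"],"red",tr,(1,2)),"blue",prof(c["top"],"blue",tb,(2,0)))
# layout variants of 6..8
for name,six in(("3 along phi",[(-1,-1),(-1,1),(1,-1),(1,1),(0,-1),(0,1)]),("3 along y",[(-1,-1),(-1,1),(1,-1),(1,1),(-1,0),(1,0)])):
    G[6]=six;G[7]=six+[(0,0)]
    for n,c in((1,c1),(2,c2),(3,c3)): print(name,n,[tuple(map(float,q)) for q in report({"top":c["top"]},"red",pp=.17)])
E
```

```text
1 red {4: 0.424, 5: 0.524, 6: 0.53} blue {1: 0.312, 2: 0.425, 3: 0.496}
2 red {5: 0.52, 6: 0.573, 7: 0.579} blue {3: 0.503, 4: 0.486, 5: 0.596}
3 red {5: 0.522, 6: 0.572, 7: 0.58} blue {3: 0.469, 4: 0.458, 5: 0.549}
3 along phi 1 [(182.0, 5.06, 0.223), (218.0, 6.06, 0.352), (238.0, 6.61, 0.387), (214.0, 5.94, 0.391)]
3 along phi 2 [(218.0, 6.06, 0.273), (180.0, 5.0, 0.438), (144.0, 4.0, 0.452), (238.0, 6.61, 0.48)]
3 along phi 3 [(218.0, 6.06, 0.264), (214.0, 5.94, 0.287), (180.0, 5.0, 0.425), (144.0, 4.0, 0.443)]
3 along y 1 [(108.0, 3.0, 0.464), (144.0, 4.0, 0.49), (164.0, 4.56, 0.512), (178.0, 4.94, 0.541)]
3 along y 2 [(144.0, 4.0, 0.452), (162.0, 4.5, 0.561), (106.0, 2.94, 0.615), (178.0, 4.94, 0.628)]
3 along y 3 [(144.0, 4.0, 0.445), (162.0, 4.5, 0.544), (106.0, 2.94, 0.613), (178.0, 4.94, 0.622)]
```

```bash
python3 - <<'E' 2>/dev/null
from h import *
import itertools
C=[pickle.load(open(f"c{i}.pkl","rb")) for i in(1,3)]
for n,c,ths in((1,C[0],(110,146,182,218)),(3,C[1],(146,182,218,254))):
    for t in ths:
        best=min((float((e:=fitwheel({"top":c["top"]},"red",th,pr=pr,pp=pp,py=py,dx=-.0004,sig=sg)).min()),float(np.degrees(th[e.argmin()])),pr,pp,py,sg)
          for th in[np.radians(np.arange(t-9,t+9,1.5))] for pr in(.0012,.0016,.002) for pp in(.14,.17,.2) for py in(.004,.005,.006) for sg in(.4,.7))
        print(n,t,best)
pan=[]
for c in C:
    _,_,_,im=rays(c["top"],"top","red"); f=np.clip(im*1.6,0,255).astype(np.uint8)
    sim=[f]
    pan.append(cv2.resize(f,(390,390),interpolation=cv2.INTER_LANCZOS4))
cv2.imwrite("pics/red.png",np.hstack(pan))
E
```

```text
1 110 (0.3946217909116925, 108.5, 0.0016, 0.14, 0.006, 0.7)
1 146 (0.41684205022281934, 146.0, 0.0016, 0.14, 0.006, 0.7)
1 182 (0.1714150387002888, 180.5, 0.002, 0.17, 0.006, 0.7)
1 218 (0.30959191508110395, 218.0, 0.0012, 0.17, 0.006, 0.7)
3 146 (0.3083955205535444, 144.5, 0.0016, 0.14, 0.006, 0.7)
3 182 (0.3677262799979744, 180.5, 0.002, 0.17, 0.006, 0.7)
3 218 (0.19318834504792334, 216.5, 0.002, 0.17, 0.006, 0.7)
3 254 (0.44514409045187614, 245.00000000000003, 0.0016, 0.14, 0.006, 0.7)
```

View pics/red.png

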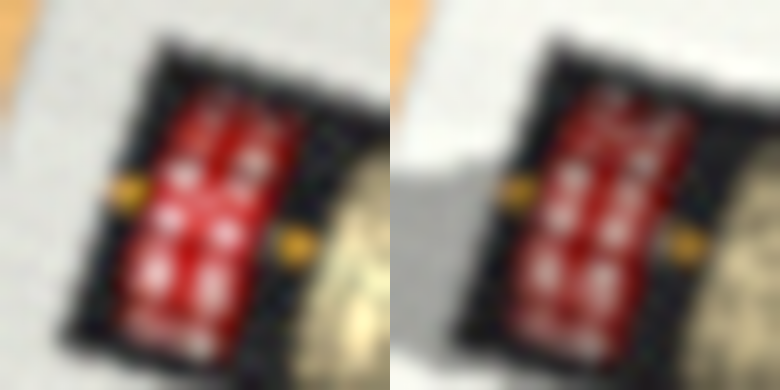

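Left: the uppermost field has 4 corners and a pale centre, which is 5. Right (now): solid columns with a dark centre, which is 6, with the 5 beyond it. So red is 6. I'll re-estimate the residual angles with the better dot parameters.

```bash
python3 - <<'E' 2>/dev/null
from h import *
cs=pickle.load(open("c3.pkl","rb"))
for w,t in zip(WY,(216,108,144)):
    for dx in(-.0012,-.0008,-.0004,0,.0004):
        th=np.radians(np.arange(t-8,t+9,.5));r=[]
        for k in cs:
            e=fitwheel({k:cs[k]},w,th,dx=dx,pr=.002,pp=.17,py=.006,sig=.7); r.append((round(float(e.min()),3),round(float(np.degrees(th[e.argmin()]))-t,1)))
        print(w,dx,r)
E
```

```text
red -0.0012 [(0.19, 3.0), (0.325, 3.0)]
red -0.0008 [(0.187, 2.0), (0.305, 1.5)]
red -0.0004 [(0.186, 1.0), (0.346, 0.5)]
red 0 [(0.191, 0.0), (0.392, 0.0)]
red 0.0004 [(0.184, -1.0), (0.381, -0.5)]
cream -0.0012 [(0.079, 3.5), (0.382, 2.0)]
cream -0.0008 [(0.076, 3.0), (0.424, 1.0)]
cream -0.0004 [(0.071, 1.0), (0.596, 2.5)]
cream 0 [(0.07, 0.0), (0.605, 1.5)]
cream 0.0004 [(0.062, -0.5), (0.644, 0.0)]
blue -0.0012 [(0.171, 4.0), (0.352, 4.5)]
blue -0.0008 [(0.164, 3.0), (0.369, 3.0)]
blue -0.0004 [(0.151, 2.0), (0.4, 1.5)]
blue 0 [(0.156, 1.0), (0.401, 2.0)]
blue 0.0004 [(0.155, 0.5), (0.437, 0.0)]
```

All three wheels are within about 3° of centre, with the right digits up, and the arm is clear.

```bash
python3 -c "
from bench import ctrl
print(ctrl.hand_in())"
```

```text
the job is handed in; nothing more can be done
None
```

I handed the job in with red showing 6, cream 3 and blue 4, each within about 3° of square by the camera fit. Pressing readings stayed under 10 N, the other things were not touched, and the gripper was clear of the wheels.

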